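# Release the eccentric lock and run the pick-up slide home

## Task

At the lab desk, bring the pick-up up to the end of the test rod: with the fingertips, first push the lever round until the eccentric cam stands at its low point (lever over the white index line), leaving the slide drawn back meanwhile. Then push the follower slide forward until it is fully home against its stops, with the cam still at its low point. Only push, grasp and lift nothing, leave the other things on the desk where they are, and finish clear of everything.

Things in the scene. Friction and masses are not known exactly. Their poses are not given: they have to be found in the camera images.
- stand: Bench fixture, bolted down: dark steel base plate 300 x 225, 8 thick, carrying cam, slide guides and test rod. Origin: on the table, right under the cam's pivot. x = forward, the way the slide is pushed; y = left; z up. In this frame the plate spans x -180 to 120, y -115 to 110. Guide rails (tops 16 above the table) hold the slide on the line y = 0; two front stops end its travel.
- cam (a joint): Cam angle, rad. 0 = low point: the rim nearest the pivot (15 off) faces the slide's nose. Grows clockwise seen from above; starts at 1.25 to 2.3, so turn it counter-clockwise. Can overshoot (range -0.8 to 2.6, no detent). Stays where left: stiff, 0.25 N m, 3 to 4 N at the lever. Seen from above the lever points at 115 degrees minus this angle, counter-clockwise from the stand's x.
- pivot (a point): Brass bolt head on the pivot axis of the cam, point 48 above the table. The cam is a steel eccentric disc, diameter 60, 20 to 34 above the table, its centre 15 off the pivot, so its high lobe reaches 45 from the pivot. On top a flat aluminium lever, 14 wide, 40 to 48 above the table, reaches 84 out. Under the lever beyond the disc is only the base plate.
- index_line (a point): Middle of the short white index line on the base plate, 30 long, 88 from the pivot: at the low point the lever's outer end lies over it.
- lever_post (a point): Centre of the aluminium upright post, diameter 14, near the lever's outer end, 78 from the pivot; the post stands 48 to 68 above the table, this point is at 58.
- slide: Aluminium follower slide, 0.45 kg, loose in its guides (1.5 play): push it, do not lift it. Foot plate 82 x 50, top 18 above the table, with an upright cross plate on its front end, 76 wide, 12 thick, top at 38. An arm to the right carries a brass pick-up. Origin: middle of the cross plate's front face, at the foot's underside. x forward, z up. Friction 2 to 5 N. Travel to home 31 to 39.
- push_face (a point): Middle of the back face of the slide's cross plate, the face to push: 76 wide, 18 to 38 above the table, this point at 28. Free space behind it, over the foot plate, 70 long. Fully home it is at x = -54 in the stand's frame.
- nose (a point): Front of the slide's nose roller, 27 above the table. Fully home it is at x = -17 in the stand's frame, 2 short of the cam at its low point; with the cam well away from its low point the cam stops it earlier.
- left_stop (a point): Middle of the back face of the left front stop (10 wide, top 34 above the table), at x = -42, y = 37.5 in the stand's frame; its twin is at y = -37.5. Fully home the slide's cross plate rests on both.
- rod_end (a point): Near end of the aluminium test rod (diameter 12, lying along the stand's x in two black blocks, axis 32 above the table, 88 right of the pivot). The slide's brass pick-up stands at it when the slide is home.
- spacer_a: small plain brass spacer, diameter 18, 30 tall, standing on the stand's base plate left of the slide's guides; leave alone. Origin at the centre of its underside.
- spacer_b: a second such brass spacer, standing on the base plate's far left corner, outside the lever's sweep; leave alone. Origin as for spacer_a.
- cup: white paper cup, diameter 76 at the rim, 85 tall, standing on the table to the left; leave alone. Origin: centre of its underside.
- calculator: grey pocket calculator 150 x 78 x 14, lying on the table to the right; leave alone. Origin: centre of its underside.
- meter: black hand multimeter 150 x 80, 45 tall with its dial, lying on the table to the left; leave alone. Origin: centre of its underside.
- wrench: steel open-end wrench lying on the table to the right, about 180 long; leave alone. Origin near its middle.
- glue: small jar, diameter 40, 70 tall, standing on the table to the right; leave alone. Origin: centre of its underside.

How it is judged:
On the way, in this order (a step that is already met when the one before it is completed fails the run):
1. the cam is turned to its low point (within 0.35 rad) while the slide is still drawn back (value of joint cam between -0.35 and 0.35 rad and x of nose in the frame of stand below -0.04 m), for 0.2 s.
2. the slide is pushed fully home (within 2.5 mm) with the cam at its low point (value of joint cam between -0.35 and 0.35 rad and x of nose in the frame of stand above -0.0195 m), for 0.2 s.
At the end, for the whole second after the job is handed in: The cam is within 0.35 rad of its low point; the slide lies flat in its guides (within 5 mm of their line), at rest, within 2.5 mm of fully home (all of step 2 and linear speed of slide below 0.01 m/s and height (world z) of slide below 0.011 m and angle between slide's own z axis and vertical below 0.06 rad and y of slide in the frame of stand between -0.005 and 0.005 m); the robot touches nothing.
It fails at once if the slide is pushed forward into the cam's sweep (nose less than 40 mm behind the pivot) while the cam is more than 0.45 rad from its low point (x of nose in the frame of stand above -0.04 m and (value of joint cam above 0.45 rad or value of joint cam below -0.45 rad)).
It fails at once if the slide is lifted or tipped out of its guides (8 mm or 0.25 rad) (height (world z) of slide above 0.016 m or angle between slide's own z axis and vertical above 0.25 rad).
It fails at once if another thing on the desk is moved by more than 20 mm (distance of any of spacer_a, spacer_b, cup, calculator, meter, wrench, glue from where it was at the start of the episode above 0.02 m).
It also fails if it takes over 45 s, if anything falls off the work surface, if the arm or the gripper's body presses on something with over 40 N, if the wrist force passes 120 N, or if a joint passes its speed limit or range.

## Robot

A 6-joint arm with a two-finger parallel gripper is mounted at the origin on the work surface. World frame = base frame: x ahead of the robot, y to its left, z up, the work surface at z = 0. Lengths are in m, angles in rad, forces in N, time in s.
With the tool pointing down it reaches from about 0.375 to 0.825 m from the base axis. Payload 5.5 kg.
Tool frame: the origin (TCP) lies on the centre line of the jaws, within the pads' length; the fingertips stand 25 mm ahead of it and the grasp point (between the pads) lies 6 mm ahead of it; z points along the fingers, y is the direction in which the jaws open and shut (so a half turn about z gives the same grasp; the last joint's range is limited). The gripper opens to 85 mm and grips with 20 to 120 N. Pads are 22 mm wide; open, the fingers measure 114 mm over their backs; the gripper's body (76 mm by 85 mm) begins 54 mm behind the grasp point. The pads swing forward as they close: fully open they stand 13 mm farther back than shut.
Start: joints at [1.207, 0.314, -0.047, 1.21, 0, 1.571], TCP at [0.213, 0.561, 0.256] pointing down, gripper open.
Joint ranges: [-2.67, 2.67], [-0.69, 1.73], [-1.03, 1.25], [-2.08, 2.16], [-1.42, 1.45], [-3.14, 3.14]. Speed limits (rad/s): [2.39, 2.39, 3.01, 3.14, 3.14, 3.14].

## Interface

Orientations are given as a rotation vector (axis times angle).
In Python, from workcell import monitor, viewer, order gives the robot as it stands.
- The arm moves only by the tool drive_tool, never from a script. Its argument "motion" is a list of rows, each a list of 3 entries, a list of its own where there are three numbers: the finger opening in cm, from 0 to 8.54, then the shift along the tool's x, y, z in cm, then the turn about the tool's z in degrees. A call has 1 to 12 rows; each row shifts and turns the commanded pose from where the row before left it, along the tool's axes as they then stand; what a row does not reach is not made up. A row lasts 1/8 s, in which the tool goes at most 62.5 mm and 10.7 degrees, less where a joint would pass 70% of its speed; a pose out of reach is approached as far as the arm can. A call is refused whole if a number of a shift passes 6.25 or a number of a turn 10.7, either way. A call with a gripper value outside its range is refused whole. The fingers move at their own pace and stop on an object; "newtons" is the grip in N (left out, the last holds). Time passes only in rows, so rows that do not move let the fingers close. It gives the time, the measured TCP pose, the force and the opening at its end, in the units of the state.
- monitor.observe(): the state, without advancing time (a new reading comes with each control period).
- viewer.capture(name): name is "scene" or "side" or "wrist"; returns a dict with "frame" (400x640x3 uint8, red, green, blue), "fov_y" (degrees; the focal length in pixels is half the picture's height over the tangent of half this angle, whatever the lens; pixels are square), "cx", "cy" (the principal point, pixels), "k1" (the pictures are not rectified: a ray, as slopes to the right and down, at radius r is drawn at 1 + k1 r^2 times it, then the intrinsics apply), "T" (4x4, takes a point from camera to world coordinates). Camera axes: x right, y down, z forward; pixel columns grow to the right and rows downward; lengths in m; the calibration is good to about 2 mm. A picture is of the moment at which its call begins. There is no depth.
- order.sign_off(): hands the job in, once; it reports no verdict.
The state is a dict: "time": time; "qpos": joint angles; "qd": joint speeds; "joint_torque": joint torques, N m; "tool_pos": TCP position; "eef_rot": TCP orientation; "contact_force": force on the tool from outside, world axes, zero at the start; "torque": the same for the moment, N m; "gripper_width": finger opening in m.
Only numpy, scipy, OpenCV 4.12 (cv2) and the standard library are available. Lean on these libraries where they do the work, as an engineer would, in place of code of your own. Each camera call takes 0.05 s, during which the arm holds its last target.

## Working session

There is one attempt and no reset: what is moved stays moved. The work goes in short steps, Python scripts to look and compute and a tool call to move; the robot and the scene stay as the last step left them, time stands still between calls to the robot, and variables do not carry over. Pictures are saved under pics/ and viewed, and the job is handed in when it is done.

Besides the shell and the picture viewer there is one more tool, called after "Request:" as name([rows], argument=value, ...), one row to a line, values as JSON. drive_tool: Moves the arm, as the interface text tells. Its arguments: {"type":"object","properties":{"motion":{"type":"array","items":{"type":"array"}},"newtons":{"type":"number"}},"required":["motion"]}

```bash
mkdir -p pics; ls
cat > h.py <<'E'
import numpy as np, cv2
from workcell import monitor, viewer, order
def cap(n,fn):
    c=viewer.capture(n); cv2.imwrite('pics/'+fn+'.png',cv2.cvtColor(c['frame'],cv2.COLOR_RGB2BGR))
    np.save('pics/'+fn+'.npy',c,allow_pickle=True); return c
def load(fn): return np.load('pics/'+fn+'.npy',allow_pickle=True).item()
def K(c):
    f=200/np.tan(np.radians(c['fov_y'])/2); return np.array([[f,0,c['cx']],[0,f,c['cy']],[0,0,1.]])
def D(c): return np.array([c['k1'],0,0,0,0.])
def ray(c,px):
    u=cv2.undistortPoints(np.array([[px]],float),K(c),D(c))[0,0]
    T=c['T']; return T[:3,3],T[:3,:3]@np.array([u[0],u[1],1])
def onz(c,px,z):
    o,d=ray(c,px); return o+d*(z-o[2])/d[2]
def proj(c,p):
    T=np.linalg.inv(c['T']); r=cv2.Rodrigues(T[:3,:3])[0]
    return cv2.projectPoints(np.array(p,float).reshape(-1,3),r,T[:3,3],K(c),D(c))[0][:,0]
E
python3 - <<'E'
from h import *
for n in ['scene','side','wrist']:
    c=cap(n,n+'0'); print(n,c['fov_y'],c['cx'],c['cy'],c['k1']);print(c['T'].round(3))
print(monitor.observe())
E
```

```text
pics
scene 57.97445911067299 319.52354884282204 198.84136943272532 -0.0791050174482925
[[ 0.066  0.829 -0.555  1.139]
 [ 0.998 -0.056  0.035 -0.066]
 [-0.002 -0.557 -0.831  0.958]
 [ 0.     0.     0.     1.   ]]
side 57.75200529849088 322.55913533873684 201.4373206733164 -0.004092803656788425
[[-0.713 -0.487  0.505  0.084]
 [-0.701  0.483 -0.524  0.445]
 [ 0.011 -0.728 -0.685  0.645]
 [ 0.     0.     0.     1.   ]]
wrist 64.71471032313387 316.0096616224986 198.6681867194889 0.0007601819969381157
[[ 0.355  0.89   0.285  0.139]
 [ 0.935 -0.338 -0.111  0.587]
 [-0.003  0.306 -0.952  0.373]
 [ 0.     0.     0.     1.   ]]
{'time': 0.15, 'qpos': array([ 1.20698124e+00,  3.14054479e-01, -4.78564782e-02,  1.21021973e+00,
       -1.20536531e-05,  1.57081117e+00]), 'qd': array([-0.00290478, -0.00232967,  0.00145772, -0.00270481, -0.00017368,
       -0.00193764]), 'joint_torque': array([ 3.66786162e-04, -5.40042973e+01,  3.40061188e+01,  1.32703234e-02,
        6.37171502e-05, -6.51667605e-06]), 'tool_pos': array([0.21335785, 0.56032998, 0.25563497]), 'eef_rot': array([-5.68314135e-01, -3.08952700e+00,  2.06469521e-03]), 'contact_force': array([-0.56281157,  0.53097829, -0.12450874]), 'torque': array([-0.02212692, -0.03378757, -0.04082445]), 'gripper_width': 0.08581174682957325}
```

View pics/scene0.png

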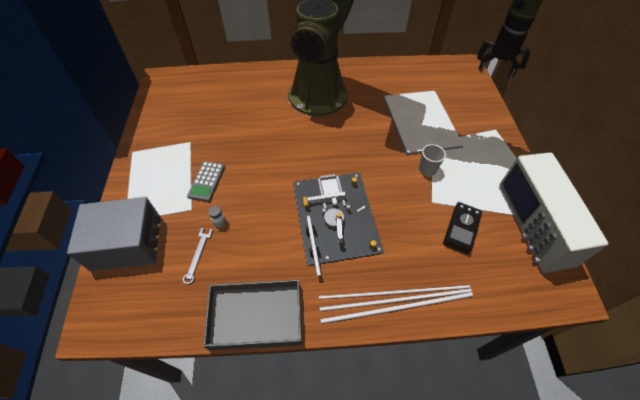

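View pics/side0.png

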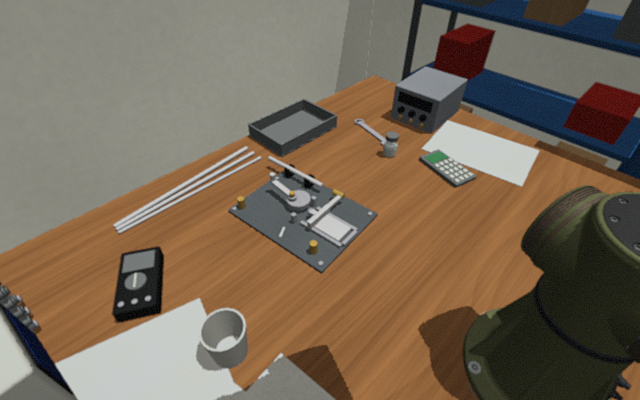

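View pics/wrist0.png

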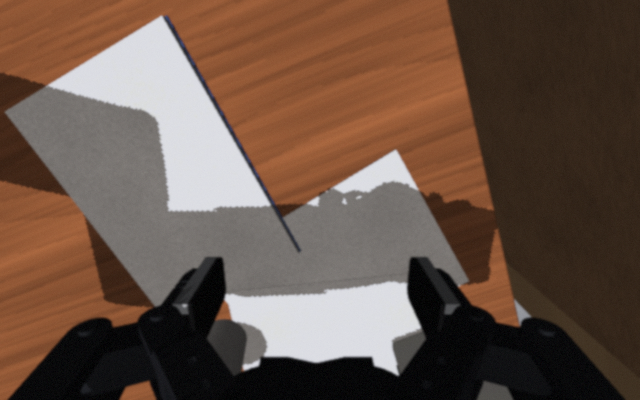

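The fixture is visible in both fixed views: the plate at about (338,218) in scene and (303,215) in side, with the slide on the robot's side. I'll enlarge both.

Run:
```python
from h import *
for n,(x0,y0,x1,y1) in {'scene0':(285,165,390,270),'side0':(220,145,390,275)}.items():
    im=cv2.imread(f'pics/{n}.png')[y0:y1,x0:x1]
    s=min(800//im.shape[1],600//im.shape[0]); print(n,s)
    cv2.imwrite(f'pics/{n}_z.png',cv2.resize(im,None,fx=s,fy=s,interpolation=cv2.INTER_CUBIC))
```

```text
scene0 5
side0 4
```

View pics/scene0_z.png

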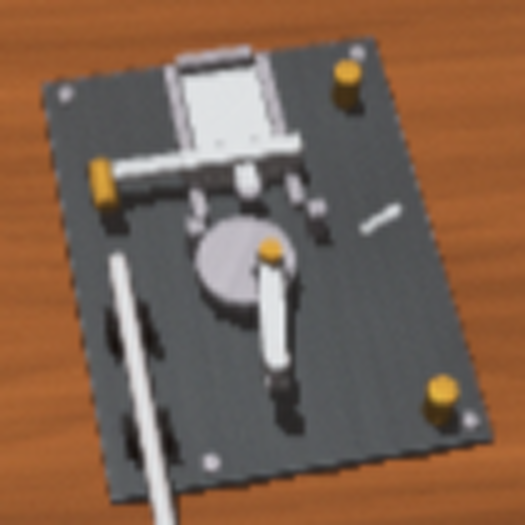

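View pics/side0_z.png

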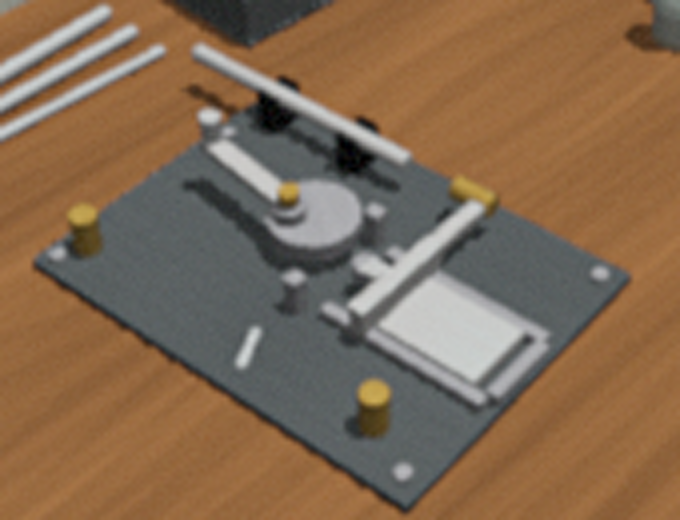

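Run:
```python
from h import *
s=load('scene0'); d=load('side0')
S=lambda x,y:((x+2)/5+285-.5,(y+2)/5+165-.5); Dd=lambda x,y:((x+2)/4+220-.5,(y+2)/4+145-.5)
loc=np.array([[-.18,-.115],[-.18,.11],[.12,.11],[.12,-.115]])
for nm,c,px in [('scene',s,[S(43,86),S(375,38),S(492,436),S(112,497)]),('side',d,[Dd(630,278),Dd(407,508),Dd(35,262),Dd(246,105)])]:
    w=np.array([onz(c,p,.008)[:2] for p in px]); 
    A=w-w.mean(0);B=loc-loc.mean(0)
    th=np.arctan2((B[:,0]*A[:,1]-B[:,1]*A[:,0]).sum(),(A*B).sum())
    R=np.array([[np.cos(th),-np.sin(th)],[np.sin(th),np.cos(th)]]); t=w.mean(0)-R@loc.mean(0)
    print(nm,t.round(4),np.degrees(th).round(2),'res',(w-loc@R.T-t).round(3).tolist())
def tri(a,b):
    o1,d1=ray(s,a);o2,d2=ray(d,b)
    k=np.linalg.lstsq(np.c_[d1,-d2],o2-o1,rcond=None)[0]; p,q=o1+k[0]*d1,o2+k[1]*d2
    return ((p+q)/2).round(4),np.linalg.norm(p-q).round(4)
print('pivot',tri(S(270,244),Dd(289,184)))
print('index',onz(s,S(380,219),.008).round(4),onz(d,Dd(248,347),.008).round(4))
print('spA',onz(s,S(348,70),.038).round(4),onz(d,Dd(374,390),.038).round(4))
print('spB',onz(s,S(443,387),.038).round(4),onz(d,Dd(83,215),.038).round(4))
print('post top',onz(d,Dd(210,117),.068).round(4), 'scene lever end',onz(s,S(277,366),.048).round(4))
print('rodend',onz(s,S(118,258),.032+.006).round(4),onz(d,Dd(405,156),.032+.004).round(4))
print('cross plate top ends', onz(s,S(113,168),.038),onz(s,S(300,140),.038),onz(d,Dd(483,205),.038),onz(d,Dd(358,298),.038))
```

```text
scene [0.5956 0.0258] 6.05 res [[0.003, 0.001], [0.002, -0.0], [-0.002, -0.002], [-0.003, 0.001]]
side [0.5892 0.0338] 7.94 res [[-0.003, 0.0], [0.005, -0.003], [0.001, -0.012], [-0.003, 0.015]]
pivot (array([0.593 , 0.0242, 0.0593]), np.float64(0.0022))
index [0.5491 0.1005 0.008 ] [0.547  0.0997 0.008 ]
spA [0.4548 0.0895 0.038 ] [0.4531 0.088  0.038 ]
spB [0.6825 0.1165 0.038 ] [0.6787 0.1165 0.038 ]
post top [0.6672 0.0222 0.068 ] scene lever end [0.6678 0.0225 0.048 ]
rodend [ 0.5844 -0.0638  0.038 ] [ 0.5805 -0.0649  0.036 ]
cross plate top ends [ 0.51981996 -0.06363971  0.038     ] [0.50676887 0.05316431 0.038     ] [ 0.51202383 -0.06441577  0.038     ] [0.50915731 0.0459811  0.038     ]
```

Request:
drive_tool([
  [0, [-5, -3, 0.5], 0],
  [0, [-5, -3, 0.5], 0],
  [0, [-5, -3, 0.5], 0],
  [0, [-5, -3, 0.5], 0],
  [0, [-5, -3, 0.5], 0],
  [0, [-5, -3, 0.5], 0],
  [0, [-5, -3, 0.5], 0],
  [0, [-5, -3, 0.5], 0],
  [0, [-5, -3, 0.5], 0],
  [0, [-5, -3, 0.5], 0],
  [0, [-5, -3, 0.5], 0],
  [0, [-5, -3, 0.5], 0],
], newtons=40)

```text
time: 1.65
tool_pos: [0.647, 0.0091, 0.1959]
eef_rot: [-0.569, -3.089, -0.0]
contact_force: [0.1, 1.0, -0.8]
gripper_width: 0.0001
```

Request:
drive_tool([
  [0, [0, 0, 0], 10],
  [0, [0, 0, 0], 10],
  [0, [0, 0, 0], 10],
  [0, [0, 0, 0], 10],
  [0, [0, 0, 0], 10],
  [0, [0, 0, 0], 10],
  [0, [0, 0, 0], 10],
  [0, [0, 0, 0], 1.2],
  [0, [0, 0, 0], 0],
  [0, [0, 0, 0], 0],
])

```text
time: 2.9
tool_pos: [0.6461, 0.0108, 0.1962]
eef_rot: [-2.259, -2.183, 0.0]
contact_force: [0.4, -0.6, -0.2]
gripper_width: 0.0003
```

```bash
cat >> h.py <<'E'
P=np.array([.593,.0245]); YAW=np.radians(6.0)
def tool():
    o=monitor.observe(); R=cv2.Rodrigues(np.array(o['eef_rot']))[0]
    print('t',round(o['time'],2),'tcp',o['tool_pos'].round(4),'xang',np.degrees(np.arctan2(R[1,0],R[0,0])).round(2),'zax',R[:,2].round(3),'F',o['contact_force'].round(1),'w',round(o['gripper_width'],4),'q',o['qpos'].round(2))
    return o,R
def delta(target):
    o,R=tool(); print('shift cm',(R.T@(np.array(target)-o['tool_pos'])*100).round(2))
def levtgt(phi,r,t,z):
    a=np.radians(phi); p=P+r*np.array([np.cos(a),np.sin(a)])+t*np.array([-np.sin(a),np.cos(a)]); return [*p,z]
E
python3 - <<'E'
from h import *
delta(levtgt(-2,.078,-.045,.14))
for n in ['side','wrist','scene']: cap(n,n+'1')
E
```

```text
t 2.9 tcp [0.6461 0.0108 0.1962] xang 88.05 zax [-0. -0. -1.] F [ 0.4 -0.6 -0.2] w 0.0003 q [ 0.02  0.43 -0.02  1.12 -0.    1.62]
shift cm [-3.32  2.45  5.62]
```

View pics/wrist1.png

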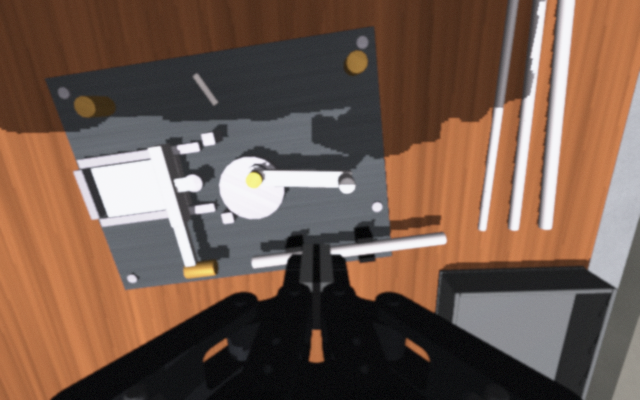

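View pics/side1.png

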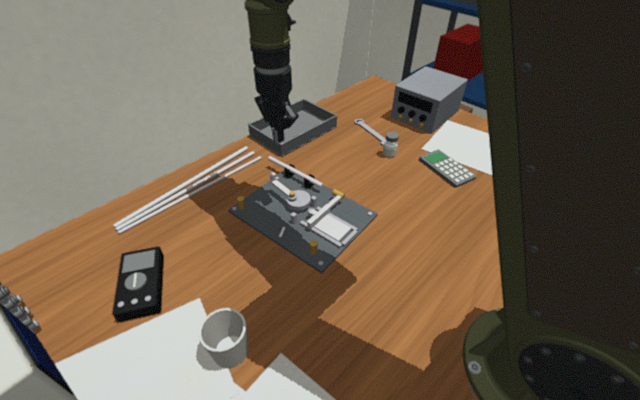

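The wrist view shows the fixture well: pivot (254,180), post (347,183), index line (205,89), and corners at (48,80), (374,27), (127,289) and (391,255). In side, the tip is at (279,143).

Run:
```python
from h import *
c=load('wrist1')
loc=np.array([[-.18,.11],[.12,.11],[-.18,-.115],[.12,-.115]])
w=np.array([onz(c,p,.008)[:2] for p in [(48,80),(374,27),(127,289),(391,255)]])
A=w-w.mean(0);B=loc-loc.mean(0)
th=np.arctan2((B[:,0]*A[:,1]-B[:,1]*A[:,0]).sum(),(A*B).sum())
R=np.array([[np.cos(th),-np.sin(th)],[np.sin(th),np.cos(th)]]); t=w.mean(0)-R@loc.mean(0)
print(t.round(4),np.degrees(th),(w-loc@R.T-t).round(4).tolist())
piv=onz(c,(254,180),.052);print('pivot',piv.round(4))
post=onz(c,(347,182),.068);print('post',post.round(4),np.linalg.norm((post-piv)[:2]),np.degrees(np.arctan2(*(post-piv)[1::-1])))
i=onz(c,(205,89),.008);print('index',i.round(4),np.linalg.norm((i-piv)[:2]),np.degrees(np.arctan2(*(i-piv)[1::-1])))
a,b=onz(c,(152,150),.038),onz(c,(190,265),.038); print('cross back edge',a,b,np.linalg.norm(a-b))
for L in (.012,.025,.038):
  print(L,proj(load('side1'),[.6461,.0108,.1962-L]).round(1),proj(load('scene1'),[.6461,.0108,.1962-L]).round(1))
im=cv2.imread('pics/side1.png')[90:170,230:330]; cv2.imwrite('pics/z1.png',cv2.resize(im,None,fx=6,fy=6))
```

```text
[0.5935 0.0225] 6.256275534299136 [[0.002, -0.0015], [-0.0011, -0.0011], [0.0013, 0.0013], [-0.0023, 0.0013]]
pivot [0.5921 0.022  0.052 ]
post [0.6703 0.0218 0.068 ] 0.0781172761084995 -0.12702647410157192
index [0.5461 0.0982 0.008 ] 0.08906018157318536 121.1601274870499
cross back edge [0.50245254 0.04853271 0.038     ] [ 0.51793592 -0.06557906  0.038     ] 0.11515741181935221
0.012 [[278.1 136.5]] [[337.4 205.9]]
0.025 [[278.5 141.3]] [[337.2 208.7]]
0.038 [[278.9 146. ]] [[337.  211.3]]
```

View pics/z1.png

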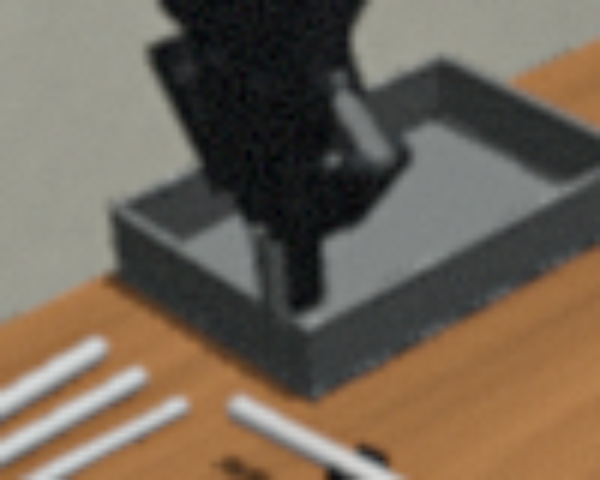

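```bash
sed -i 's/^P=.*/P=np.array([.5926,.0230]); YAW=np.radians(6.2)/' h.py
python3 - <<'E'
from h import *
delta(levtgt(-1,.078,-.045,.071))
E
```

```text
t 3.05 tcp [0.6461 0.0108 0.1963] xang 88.0 zax [-0. -0. -1.] F [-0.3  0.3 -0.1] w 0.0001 q [ 0.02  0.43 -0.02  1.12 -0.    1.62]
shift cm [-3.33  2.48 12.53]
```

Request:
drive_tool([
  [0, [-3.3, 2.5, 0.5], 1],
  [0, [0, 0, 4], 0],
  [0, [0, 0, 4], 0],
  [0, [0, 0, 4], 0],
  [0, [0, 0, 0], -2],
  [0, [0, 0, 0], 0],
])

```text
time: 3.8
tool_pos: [0.6708, -0.0231, 0.0728]
eef_rot: [2.24, 2.201, 0.002]
contact_force: [0.8, -0.1, 0.6]
gripper_width: 0.0001
```

Run:
```python
from h import *
delta(levtgt(-1,.078,-.020,.071))
for n in ['wrist','side','scene']: cap(n,n+'2')
c=load('wrist2'); print(proj(c,[*P,.05]))
im=cv2.imread('pics/side2.png')[130:260,220:390]; cv2.imwrite('pics/z2.png',cv2.resize(im,None,fx=4,fy=4))
```

```text
t 3.8 tcp [ 0.6708 -0.0231  0.0728] xang 89.0 zax [ 0.001 -0.    -1.   ] F [ 0.8 -0.1  0.6] w 0.0001 q [-0.03  0.56 -0.11  0.9  -0.    1.55]
shift cm [ 2.47 -0.1   0.18]
[[144.99607848 171.66471712]]
```

View pics/wrist2.png

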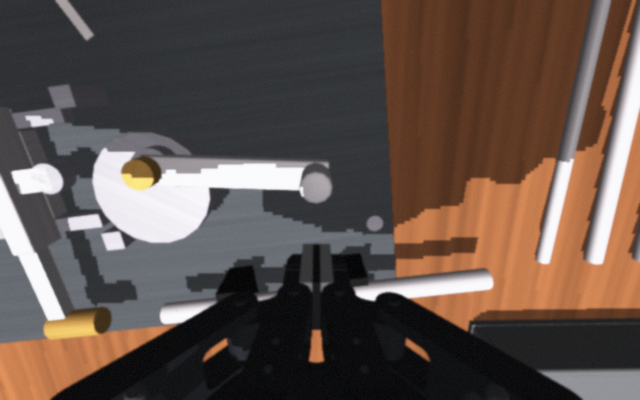

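View pics/z2.png

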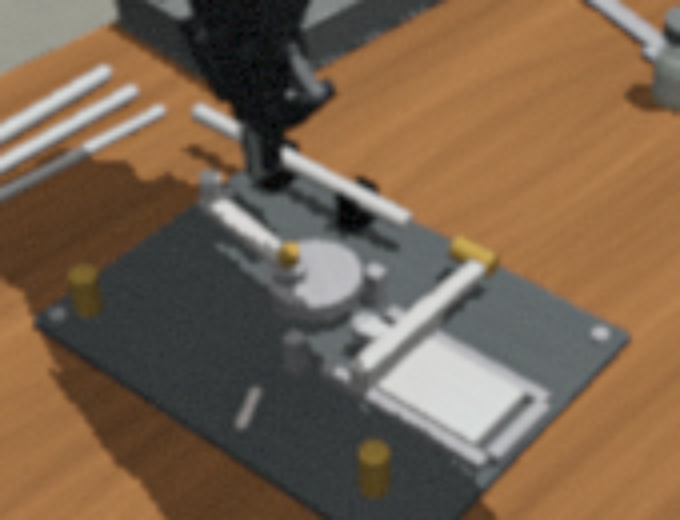

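Request:
drive_tool([
  [0, [1, 0, 0.2], 0],
  [0, [1, 0, 0], 0],
  [0, [0.5, -0.1, 0], 0],
  [0, [0.69, 0.13, 0], -5],
  [0, [0.69, 0.13, 0], -5],
  [0, [0.69, 0.13, 0], -5],
  [0, [0.69, 0.13, 0], -5],
])

```text
time: 4.82
tool_pos: [0.6724, 0.0293, 0.0696]
eef_rot: [1.821, 2.557, -0.001]
contact_force: [3.4, -3.4, -2.3]
gripper_width: 0.0002
```

```bash
cat > lv.py <<'E'
from h import *
import sys
fn=sys.argv[1]
o,R=tool(); c=cap('wrist',fn)
q=o['tool_pos'][:2]-P; a=np.arctan2(R[1,0],R[0,0])-np.pi/2
print('tool in its lever frame r,t', (q@[np.cos(a),np.sin(a)]).round(4),(q@[-np.sin(a),np.cos(a)]).round(4),'phi',np.degrees(a))
E
python3 lv.py wrist3
```

```text
t 4.83 tcp [0.6724 0.0293 0.0696] xang 109.1 zax [ 0.002 -0.002 -1.   ] F [ 3.4 -3.4 -2.3] w 0.0002 q [ 0.04  0.57 -0.11  0.9  -0.    1.28]
tool in its lever frame r,t 0.0775 -0.0201 phi 19.097776617488297
```

View pics/wrist3.png

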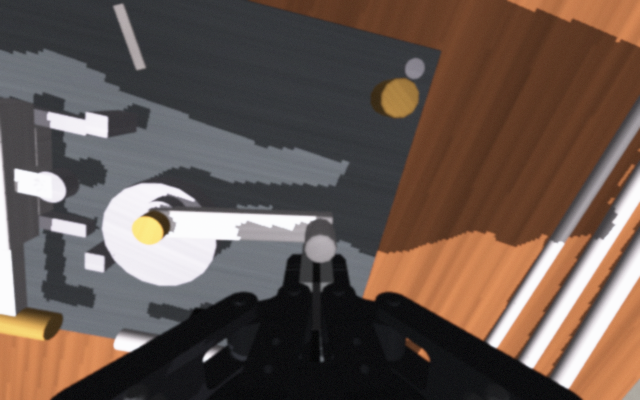

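Request:
drive_tool([
  [0, [0.69, 0.14, 0], -5],
  [0, [0.69, 0.14, 0], -5],
  [0, [0.69, 0.14, 0], -5],
  [0, [0.69, 0.14, 0], -5],
  [0, [0.69, 0.14, 0], -5],
  [0, [0.69, 0.14, 0], -5],
  [0, [0.69, 0.14, 0], -5],
  [0, [0.69, 0.14, 0], -5],
  [0, [0.69, 0.14, 0], -5],
  [0, [0.69, 0.14, 0], -5],
])

```text
time: 6.12
tool_pos: [0.6383, 0.0892, 0.0696]
eef_rot: [0.571, 3.087, 0.0]
contact_force: [3.1, -0.7, -1.9]
gripper_width: 0.0003
```

```bash
python3 lv.py wrist4
```

```text
t 6.12 tcp [0.6383 0.0892 0.0696] xang 159.05 zax [ 0.002 -0.    -1.   ] F [ 3.1 -0.7 -1.9] w 0.0003 q [ 0.14  0.52 -0.19  0.86 -0.    0.5 ]
tool in its lever frame r,t 0.0781 -0.019 phi 69.05147398187955
```

View pics/wrist4.png

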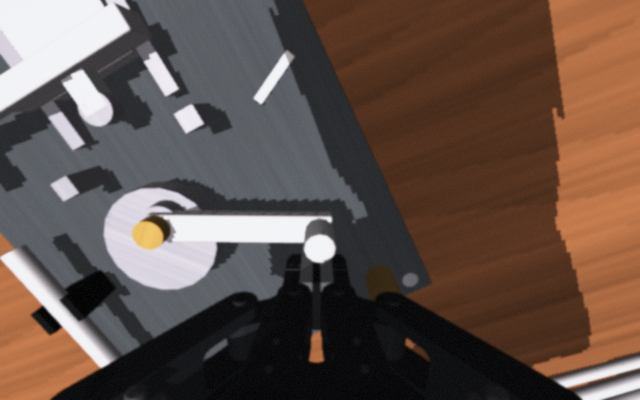

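Contact is stable: the post is at (320,247) and the index line, at (273,78), lies ahead. Spacer B is clear below and behind the tips. Another 50° or so to go.

Request:
drive_tool([
  [0, [0.69, 0.14, 0], -5],
  [0, [0.69, 0.14, 0], -5],
  [0, [0.69, 0.14, 0], -5],
  [0, [0.69, 0.14, 0], -5],
  [0, [0.69, 0.14, 0], -5],
  [0, [0.69, 0.14, 0], -5],
  [0, [0.69, 0.14, 0], -5],
  [0, [0.69, 0.14, 0], -5],
  [0, [0.69, 0.14, 0], -5],
])

```text
time: 7.3
tool_pos: [0.5782, 0.1023, 0.0698]
eef_rot: [-0.652, 3.071, -0.001]
contact_force: [3.9, -0.9, -0.3]
gripper_width: 0.0
```

```bash
python3 lv.py wrist5
```

```text
t 7.3 tcp [0.5782 0.1023 0.0698] xang -156.01 zax [ 0.002 -0.    -1.   ] F [ 3.9 -0.9 -0.3] w 0.0 q [ 0.18  0.43 -0.34  0.8  -0.   -0.24]
tool in its lever frame r,t 0.0783 -0.0191 phi -246.01352183073305
```

View pics/wrist5.png

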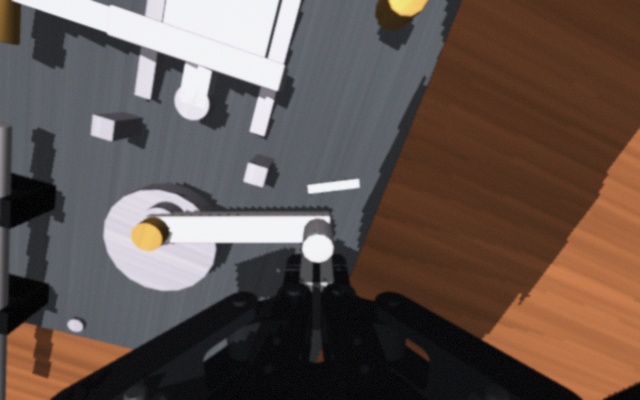

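```bash
cat > ang.py <<'E'
from h import *
import sys
fn=sys.argv[1]; v=list(map(float,sys.argv[2:])); c=load(fn)
pv=onz(c,v[0:2],.052);po=onz(c,v[2:4],.068);ix=onz(c,v[4:6],.008)
an=lambda a:np.degrees(np.arctan2(a[1],a[0]))
print('piv',pv.round(4),'post',po.round(4),'r',np.linalg.norm((po-pv)[:2]),'lever ang',an((po-pv)),'from P',an(po[:2]-P),'index ang',an(ix-pv),np.linalg.norm((ix-pv)[:2]))
E
python3 ang.py wrist5 150 236 318 247 333 187;  python3 ang.py wrist5 150 236 318 247 333 187
```

```text
piv [0.5938 0.0232 0.052 ] post [0.5596 0.0942 0.068 ] r 0.07883074987003555 lever ang 115.7370672629036 from P 114.8778600571384 index ang 121.48003084055368 0.08861537597786236
piv [0.5938 0.0232 0.052 ] post [0.5596 0.0942 0.068 ] r 0.07883074987003555 lever ang 115.7370672629036 from P 114.8778600571384 index ang 121.48003084055368 0.08861537597786236
```

Request:
drive_tool([
  [0, [0.75, 0.14, 0], -5.5],
  [0, [0, 0, 0], 0],
  [0, [-1, 0.3, 0], 0],
  [0, [-2, 0.3, 0], 0],
  [0, [-1, 0, -3], 0],
  [0, [0, 0, -4], 0],
  [0, [0, 0, -2], 0],
  [0, [0, 0, 0], 0],
])

```text
time: 8.35
tool_pos: [0.6029, 0.1263, 0.1608]
eef_rot: [-0.796, 3.036, 0.0]
contact_force: [0.8, 0.2, -0.9]
gripper_width: -0.0002
```

```bash
python3 lv.py wrist6
```

```text
t 8.35 tcp [0.6029 0.1263 0.1608] xang -150.6 zax [ 0.003  0.001 -1.   ] F [ 0.8  0.2 -0.9] w -0.0002 q [ 0.21  0.39 -0.16  1.02  0.   -0.31]
tool in its lever frame r,t 0.0849 -0.0597 phi -240.60307797131995
```

View pics/wrist6.png

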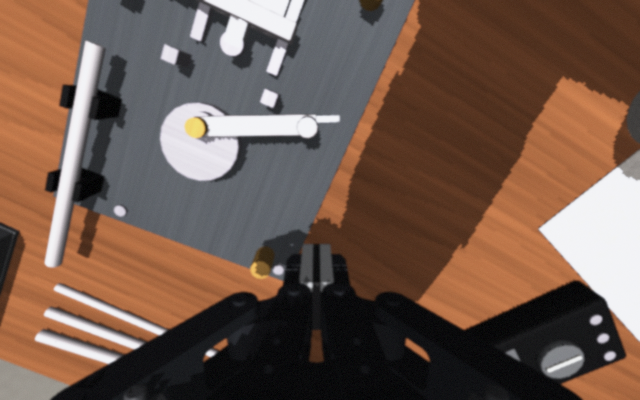

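```bash
cat >> h.py <<'E'
RS=np.array([[np.cos(YAW),-np.sin(YAW)],[np.sin(YAW),np.cos(YAW)]])
def st(p): return RS.T@(np.array(p)[:2]-P)
def wd(x,y,z): return [*(P+RS@np.array([x,y])),z]
E
python3 - <<'E'
from h import *
print(st([.50245,.04853])*1e3,st([.5179,-.0656])*1e3)
delta(wd(-.118,0,.14))
E
python3 ang.py wrist6 196 127 309 126 330 118
```

```text
[-86.86548585  35.11681603] [-83.83181992 -80.01422354]
t 8.4 tcp [0.6019 0.1259 0.1593] xang -150.59 zax [ 0.  0. -1.] F [-0.5 -0.7 -0.2] w -0.0001 q [ 0.21  0.39 -0.16  1.02  0.   -0.31]
shift cm [16.71 -3.86  1.92]
piv [0.5924 0.0228 0.052 ] post [0.5514 0.0913 0.068 ] r 0.07980100123872315 lever ang 120.90964614735233 from P 121.09517598579484 index ang 121.44941207625926 0.09595761851916544
```

Request:
drive_tool([
  [0, [4.2, -1, 0.2], 0],
  [0, [4.2, -1, 0.2], 0],
  [0, [4.2, -1, 0.2], 0],
  [0, [4.1, -0.9, 0.2], 0],
  [0, [0, 0, 0], 7.7],
  [0, [0, 0, 0], 7.7],
  [0, [0, 0, 0], 7.8],
  [0, [0, 0, 0], 0],
  [0, [0, 0, 0], 0],
])

```text
time: 9.52
tool_pos: [0.4747, 0.0094, 0.1505]
eef_rot: [0.174, -3.135, -0.0]
contact_force: [0.4, 0.6, 0.2]
gripper_width: 0.0003
```

Run:
```python
from h import *
delta(wd(-.118,0,.050)); o=monitor.observe(); print(st(o['tool_pos']))
cap('wrist','wrist7');cap('side','side7')
```

```text
t 9.53 tcp [0.4747 0.0094 0.1505] xang -173.63 zax [-0.002  0.    -1.   ] F [0.4 0.6 0.2] w 0.0003 q [ 0.02  0.15 -0.5   0.91  0.   -0.09]
shift cm [-0.08  0.07 10.05]
[-0.11867476 -0.00076354]
```

View pics/wrist7.png

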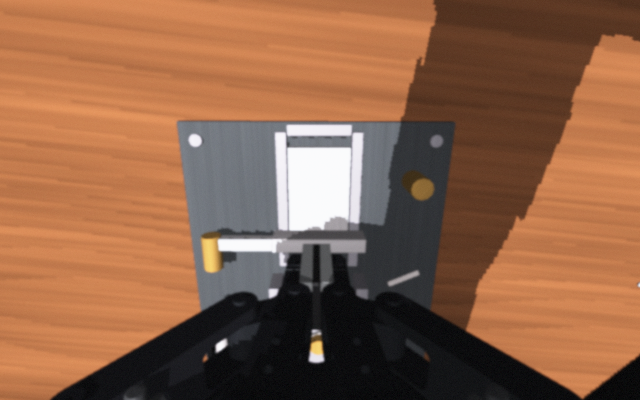

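View pics/side7.png

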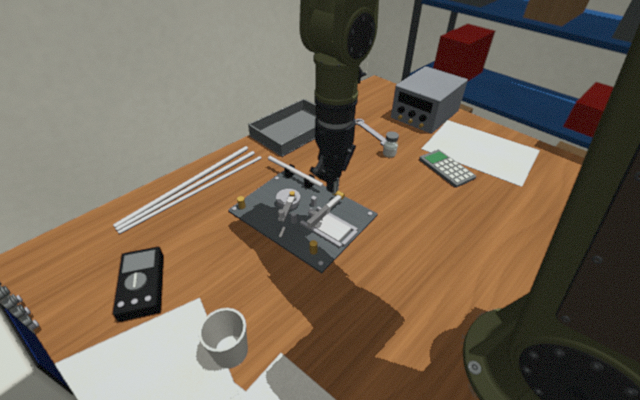

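Run:
```python
from h import *
c=load('wrist7'); print(st(c['T'][:3,3]))
for p in [(365,233),(330,233),(365,240),(280,238),(320,148),(353,200),(287,200)]: print(p,(st(onz(c,p,.038))*1e3).round(1),(st(onz(c,p,.018))*1e3).round(1))
c=load('side7')
im=cv2.imread('pics/side7.png')[150:270,230:390]; cv2.imwrite('pics/z7.png',cv2.resize(im,None,fx=5,fy=5,interpolation=cv2.INTER_CUBIC))
```

```text
[-0.19805578 -0.00203185]
(365, 233) [-96.1  37. ] [-87.3  40.3]
(330, 233) [-96.    9.2] [-87.2  10.1]
(365, 240) [-90.1  37.3] [-80.7  40.7]
(280, 238) [-91.6 -30.7] [-82.3 -33.1]
(320, 148) [-163.4    0.8] [-160.4    1. ]
(353, 200) [-123.6   26.4] [-117.2   28.8]
(287, 200) [-123.5  -24.3] [-117.   -26.2]
```

View pics/z7.png

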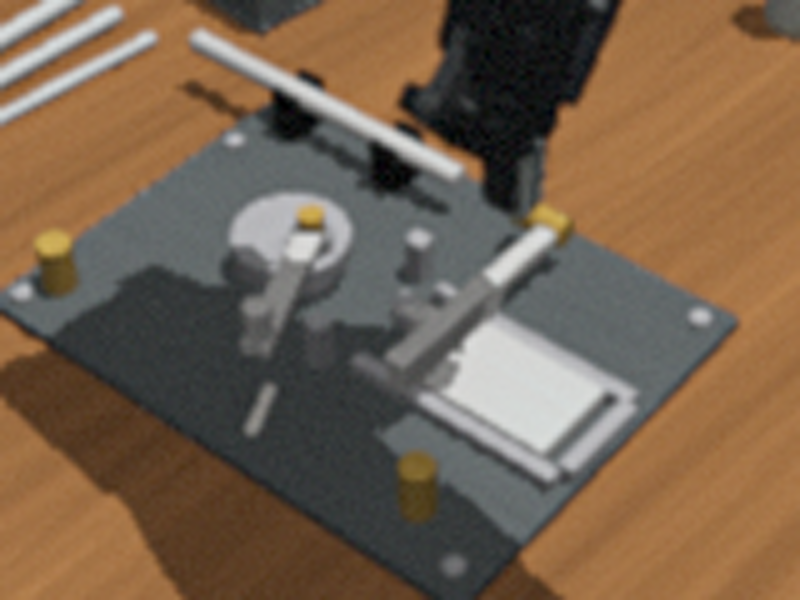

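Request:
drive_tool([
  [0, [0.3, 0.1, 4], 0],
  [0, [0, 0, 4], 0],
  [0, [0, 0, 2], 0],
  [0, [0, 0, 0], 0],
  [0, [0, 0, 0], 0],
])

```text
time: 10.25
tool_pos: [0.4728, 0.01, 0.0521]
eef_rot: [-0.172, 3.136, -0.0]
contact_force: [0.6, 0.7, -0.4]
gripper_width: -0.0005
```

Run:
```python
from h import *
delta(wd(-.118,0,.050)); o=monitor.observe(); print(st(o['tool_pos']))
cap('wrist','wrist8')
```

```text
t 10.25 tcp [0.4728 0.01   0.0521] xang -173.72 zax [ 0.001  0.    -1.   ] F [ 0.6  0.7 -0.4] w -0.0005 q [ 0.02  0.27 -0.63  0.68  0.   -0.09]
shift cm [-0.25 -0.01  0.21]
[-1.20466603e-01  5.65734317e-05]
```

View pics/wrist8.png

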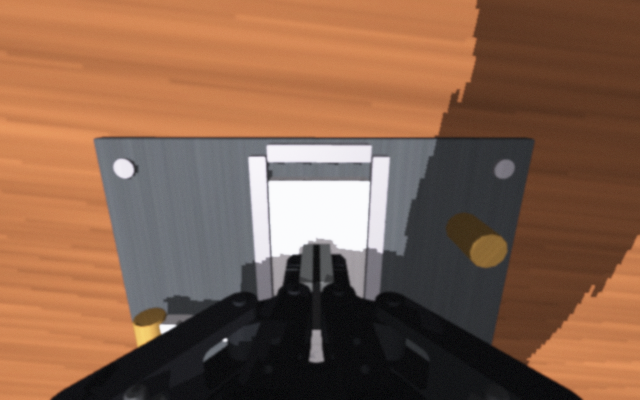

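Request:
drive_tool([
  [0, [-0.5, 0, 0.1], 0],
  [0, [-0.5, 0, 0], 0],
  [0, [-0.5, 0, 0], 0],
  [0, [-0.5, 0, 0], 0],
  [0, [-0.5, 0, 0], 0],
  [0, [-0.5, 0, 0], 0],
])

```text
time: 11.05
tool_pos: [0.5004, 0.0131, 0.0498]
eef_rot: [0.171, -3.133, 0.0]
contact_force: [-4.8, -0.2, 4.3]
gripper_width: -0.0001
```

Run:
```python
from h import *
o,R=tool(); print(st(o['tool_pos']))
```

```text
t 11.05 tcp [0.5004 0.0131 0.0498] xang -173.75 zax [-0.003 -0.    -1.   ] F [-4.8 -0.2  4.3] w -0.0001 q [ 0.03  0.32 -0.56  0.7  -0.   -0.08]
[-0.09271288  0.00015012]
```

Request:
drive_tool([
  [0, [-0.4, 0, -0.1], 0],
  [0, [-0.4, 0, 0], 0],
  [0, [-0.4, 0, 0], 0],
  [0, [-0.4, 0, 0], 0],
  [0, [-0.4, 0, 0], 0],
])

```text
time: 11.68
tool_pos: [0.5221, 0.0155, 0.0513]
eef_rot: [0.171, -3.137, 0.0]
contact_force: [-1.5, -0.1, -2.3]
gripper_width: -0.0
```

Run:
```python
from h import *
o,R=tool(); print(st(o['tool_pos']))
cap('side','side9')
im=cv2.imread('pics/side9.png')[150:270,230:390]; cv2.imwrite('pics/z9.png',cv2.resize(im,None,fx=5,fy=5,interpolation=cv2.INTER_CUBIC))
```

```text
t 11.68 tcp [0.5221 0.0155 0.0513] xang -173.74 zax [-0. -0. -1.] F [-1.5 -0.1 -2.3] w -0.0 q [ 0.03  0.35 -0.51  0.71 -0.   -0.08]
[-0.07086746  0.00013312]
```

View pics/z9.png

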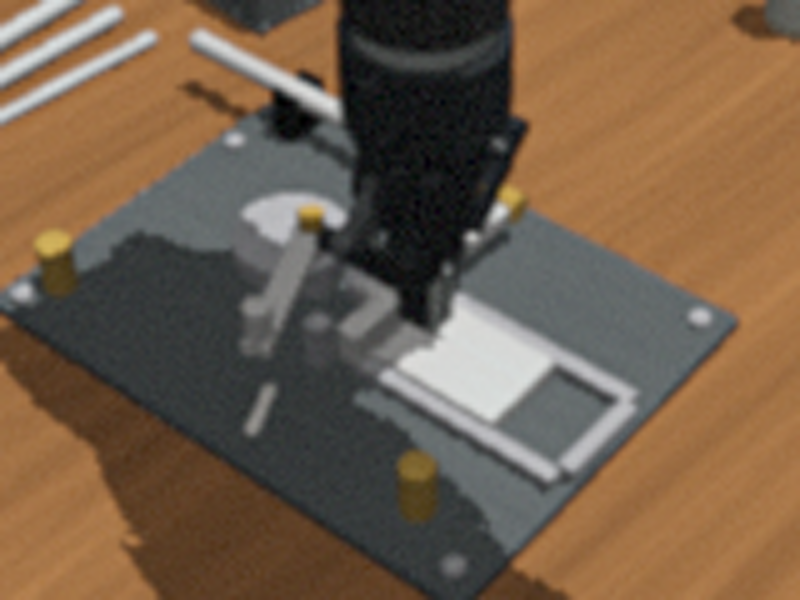

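The slide is following the push and the lever hasn't moved. I'll make small pushes now and watch the force for the stops.

Request:
drive_tool([
  [0, [-0.2, 0, 0], 0],
  [0, [-0.1, 0, 0], 0],
  [0, [-0.1, 0, 0], 0],
])

```text
time: 12.1
tool_pos: [0.5256, 0.0158, 0.0514]
eef_rot: [0.171, -3.136, 0.0]
contact_force: [-4.3, -0.3, 3.5]
gripper_width: -0.0
```

Request:
drive_tool([
  [0, [-0.1, 0, 0], 0],
  [0, [-0.1, 0, 0], 0],
])

```text
time: 12.35
tool_pos: [0.5277, 0.0161, 0.0513]
eef_rot: [0.171, -3.137, 0.0]
contact_force: [-5.1, 0.3, 4.7]
gripper_width: 0.0002
```

Request:
drive_tool([
  [0, [-0.1, 0, 0], 0],
  [0, [0, 0, 0], 0],
])

```text
time: 12.6
tool_pos: [0.529, 0.0162, 0.0514]
eef_rot: [-0.171, 3.137, -0.0]
contact_force: [-4.5, -0.3, 4.2]
gripper_width: -0.0002
```

Request:
drive_tool([
  [0, [-0.1, 0, 0], 0],
  [0, [0, 0, 0], 0],
])

```text
time: 12.85
tool_pos: [0.5291, 0.0162, 0.0512]
eef_rot: [0.171, -3.136, 0.0]
contact_force: [-6.8, -0.9, 5.8]
gripper_width: -0.0001
```

Request:
drive_tool([
  [0, [-0.1, 0, 0], 0],
  [0, [0, 0, 0], 0],
])

```text
time: 13.1
tool_pos: [0.5291, 0.0162, 0.051]
eef_rot: [0.171, -3.134, 0.0]
contact_force: [-9.6, -1.1, 6.5]
gripper_width: 0.0001
```

Run:
```python
from h import *
o,R=tool(); print(st(o['tool_pos']))
cap('side','side10')
im=cv2.imread('pics/side10.png')[150:270,230:390]; cv2.imwrite('pics/z10.png',cv2.resize(im,None,fx=5,fy=5,interpolation=cv2.INTER_CUBIC))
```

```text
t 13.1 tcp [0.5291 0.0162 0.051 ] xang -173.75 zax [-0.003 -0.    -1.   ] F [-9.6 -1.1  6.5] w 0.0001 q [ 0.03  0.36 -0.49  0.72 -0.   -0.08]
[-0.06385259  0.0001313 ]
```

View pics/z10.png

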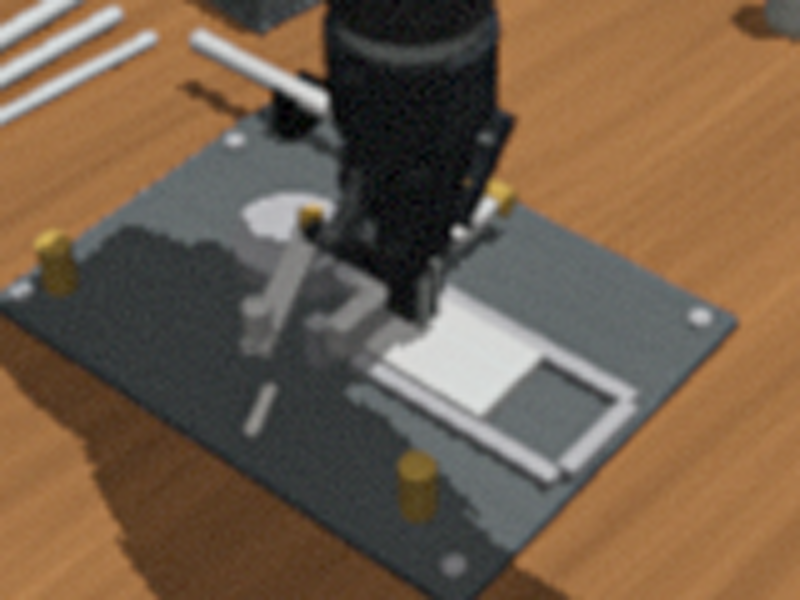

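Request:
drive_tool([
  [0, [-0.2, 0, 0], 0],
  [0, [0, 0, 0], 0],
  [0, [0, 0, 0], 0],
])

```text
time: 13.52
tool_pos: [0.5293, 0.0163, 0.0507]
eef_rot: [0.171, -3.131, 0.001]
contact_force: [-13.9, -1.5, 9.8]
gripper_width: 0.0001
```

Request:
drive_tool([
  [0, [0.5, 0, 0], 0],
  [0, [1, 0, 0], 0],
  [0, [1, 0, -0.5], 0],
  [0, [0, 0, -4], 0],
  [0, [0, 0, -5], 0],
  [0, [2, 0, -3], 0],
  [0, [2, 0, 0], 0],
  [0, [0, 0, 0], 0],
  [0, [0, 0, 0], 0],
])

```text
time: 14.65
tool_pos: [0.4687, 0.0096, 0.1764]
eef_rot: [-0.171, 3.136, 0.0]
contact_force: [0.1, 0.0, 0.2]
gripper_width: -0.0
```

Run:
```python
from h import *
o,R=tool(); print(st(o['tool_pos']))
for n in('side','scene','wrist'): cap(n,n+'11')
im=cv2.imread('pics/side11.png')[150:270,230:390]; cv2.imwrite('pics/z11.png',cv2.resize(im,None,fx=5,fy=5,interpolation=cv2.INTER_CUBIC))
im=cv2.imread('pics/scene11.png')[165:270,285:390]; cv2.imwrite('pics/z11s.png',cv2.resize(im,None,fx=5,fy=5,interpolation=cv2.INTER_CUBIC))
```

```text
t 14.65 tcp [0.4687 0.0096 0.1764] xang -173.75 zax [ 0.001  0.    -1.   ] F [0.1 0.  0.2] w -0.0 q [ 0.02  0.12 -0.48  0.97  0.   -0.09]
[-1.24643621e-01  6.36862845e-05]
```

View pics/z11.png

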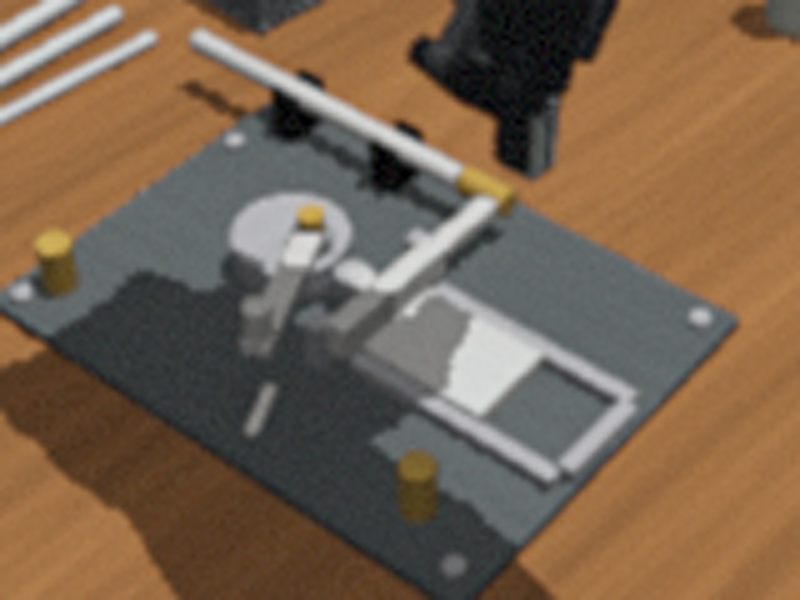

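View pics/z11s.png

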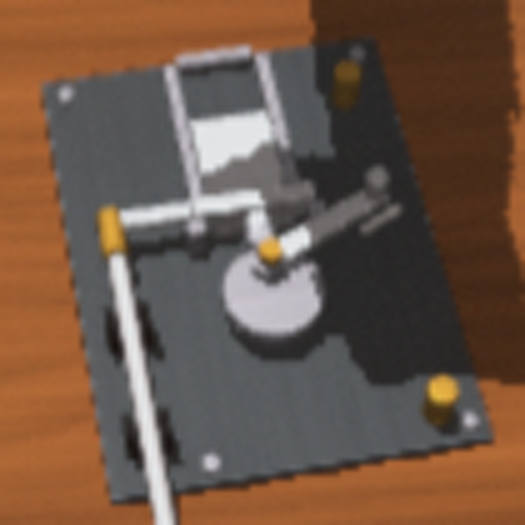

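View pics/wrist11.png

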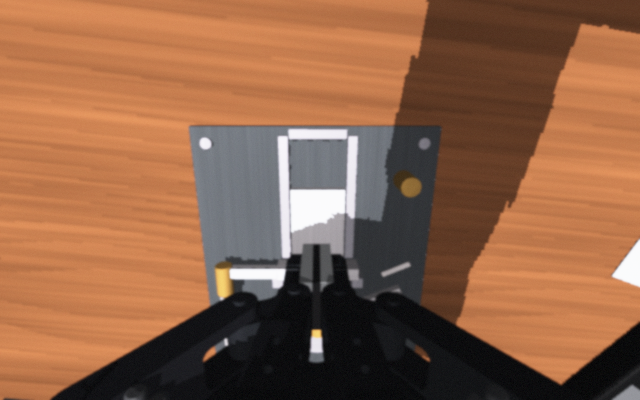

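The pick-up is at the rod end, the lever lies over the line, and both spacers stand where they were. As a number check, the foot's rear edge should be at about -124 mm when home.

Run:
```python
from h import *
c=load('wrist11'); im=cv2.cvtColor(c['frame'],cv2.COLOR_RGB2GRAY)
g=np.diff(im[170:205,305:335].mean(1)); r=170+g.argmax()+.5; print(r,(st(onz(c,(320,r),.018))*1e3).round(1))
c7=load('wrist7'); im=cv2.cvtColor(c7['frame'],cv2.COLOR_RGB2GRAY)
g=np.diff(im[138:165,305:335].mean(1)); r=138+g.argmax()+.5; print(r,(st(onz(c7,(320,r),.018))*1e3).round(1))
# lever from scene
s=load('scene11'); f=lambda x,y:((x+2)/5+284.5,(y+2)/5+164.5)
po=onz(s,f(377,178),.068);print('lever ang',np.degrees(np.arctan2(*(po[:2]-P)[::-1])),np.linalg.norm(po[:2]-P),'want',115+6.2)
```

```text
188.5 [-125.5    2.4]
147.5 [-160.8    1. ]
lever ang 116.84109887580112 0.07725363280879113 want 121.2
```

```bash
python3 -c "
from h import *
tool(); print(order.sign_off())"
```

```text
t 14.8 tcp [0.4686 0.0096 0.176 ] xang -173.74 zax [-0.  0. -1.] F [-0.5  0.3 -0. ] w 0.0001 q [ 0.02  0.12 -0.48  0.97  0.   -0.09]
the job is handed in; nothing more can be done
None
```

I turned the cam to its low point, then pushed the slide home with the cam still there. The job was handed in at 14.8 s with the arm clear of everything.

**Cam:** I pushed the lever about 122° counter-clockwise with the closed fingertips while the slide was still drawn back. After the turn, the wrist camera put the lever at 120.9–121.1° in the world frame. The index line was at 121.2–121.5°, so the cam was within about 0.01 rad of its low point.

**Slide:** I pushed it forward until it stopped. Over the last 3 to 4 mm of commanded travel the force rose from 4.5 N to 14 N while the tool moved only 0.3 mm, so it is against the stops. The images show it moved 35 mm, within the expected 31 to 39, and the pick-up stands at the end of the test rod. Both spacers look unmoved in the last pictures. I did not measure the other desk items, but the arm never went near them.

**Checks that disagreed slightly:**
- **Slide position:** its rear edge measured 1.5 mm short of the ideal home position, while the tool position at contact read 1.1 mm past it. Both fit the 2 mm calibration, and I relied on the force rise instead.
- **Lever angle:** a last coarse reading from the scene camera gave 117°, about 0.08 rad off the low point. That is still well within 0.35 rad.

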